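# Add the last lamination to a padlock stack

### The arm

A 6-joint arm with a two-finger parallel gripper is mounted at the origin on the work surface. World frame = base frame: x ahead of the robot, y to its left, z up, the work surface at z = 0. Lengths are in m, angles in rad, forces in N, time in s.
With the tool pointing down it reaches from about 0.35 to 0.8 m from the base axis. Payload 7.3 kg.
Tool frame: the origin (TCP) lies on the centre line of the jaws, within the pads' length; the fingertips stand 19 mm ahead of it and the grasp point (between the pads) is the TCP (r.tcp_to_tips is the distance from the TCP to the fingertips, in m); z points along the fingers, y is the line along which they close (so a half turn about z gives the same grasp; the last joint's range is limited). The gripper opens to 85 mm and grips with 20 to 120 N. Pads are 22 mm wide; open, the fingers measure 114 mm over their backs; the gripper's body (76 mm by 85 mm) begins 54 mm behind the grasp point. The pads swing forward as they close: fully open they stand 13 mm farther back than shut.
Start: joints at [-1.403, 0.342, 1.524, -0, 1.275, -0.146], TCP at [0.162, -0.499, 0.25] pointing down, gripper open.
Joint ranges: [-2.53, 2.53], [-0.77, 2.02], [0.04, 2.7], [-1, 4.14], [0.28, 2.66], [-3.11, 3.11]. Speed limits (rad/s): [2.57, 2.57, 3.14, 3.14, 3.14, 3.14].

### API

Orientations are given as a unit quaternion [x, y, z, w].
In Python, from rig import r gives the robot as it stands.
- The arm moves only by the shell command python3 shift.py [OPENING] [FORCE], which reads ROWS from standard input. ROWS is one flat JSON list of numbers that holds 1 to 8 rows one after another, with no inner brackets; each row has 4 numbers: dx, dy, dz in m, then a turn about the tool's z in rad; each row is the pose to reach, as a shift and turn from the pose commanded when the command began, along the tool's axes at that moment; what a row does not reach only later rows make up. A row lasts 1/12 s, in which the tool goes at most 0.0417 m and 0.125 rad, less where a joint would pass 70% of its speed; a pose out of reach is approached as far as the arm can. OPENING is the finger opening in m, set as the command begins (- or left out keeps the last). The fingers move at their own pace and stop on an object; FORCE is the grip in N (left out, the last holds). Time passes only in rows, so rows that do not move let the fingers close. It prints the time, the measured TCP pose, the force, the opening and the grip force at its end. Input that does not fit is refused with a message, and nothing moves.
- r.get_state(): the state, without advancing time (a new reading comes with each control period).
- r.grab_frame(name): name is "scene" or "top"; returns the picture (480x640x3 uint8, red, green, blue); there is no depth.
- r.calibration(name): a dict with "mtx" (3x3 intrinsics, pixels), "extrinsics" (4x4, takes a point from camera to world coordinates). Camera axes: x right, y down, z forward; pixel columns grow to the right and rows downward; lengths in m; the calibration is good to about 2 mm. A picture is of the moment at which its call begins. calibration takes no time and is no camera call.
- r.close_job(): hands the job in; it is judged then, once.
The state is a dict: "time": time; "joint_positions": joint angles; "qvel": joint speeds; "joint_torque": joint torques, N m; "tool_pos": TCP position; "ee_rot": TCP orientation; "ft_force": force on the tool from outside, world axes, zero at the start; "ft_torque": the same for the moment, N m; "width": finger opening in m; "finger_force": force on a finger pad.
Only numpy, scipy, OpenCV 4.12 (cv2) and the standard library are available. Lean on these libraries where they do the work, as an engineer would, in place of code of your own. Each camera call takes 0.05 s, during which the arm holds its last target. There are 200 camera calls.

### The job

The padlock stack on the blue jig is one lamination short. Turn the red-handled hold-down pin anticlockwise, feeling for the hidden slot without forcing it, draw it right out and park it upright at the end of the jig's yellow side notch, hanging by its flange; then thread the brass plate over the two guide pins until it lies flat on the stack. Leave the other things on the bench where they are.

Things in the scene. Friction and masses are not known exactly. Their poses are not given: they have to be found in the camera images.
- jig: Fixed blue padlock-assembly jig, level, turned up to 20 degrees. Origin: centre of its underside, on the bore's axis; z up. Base block 104 x 66 x 30 mm (x, y, z); on it the steel stack 90 x 40 mm, z = 30 to 46 mm, with a 26 mm round bore in the middle. Two upright brass guide pins of 8 mm diameter at x = -30 and +30 mm, y = 0, ending at z = 61 mm; their tips taper from z = 54 mm up.
- stack_top (a point): Point in the centre of the stack's upper face, on the bore's axis, 46 mm above the jig's origin; axes as the jig's. The pin's flange covers the bore at the start.
- catch (a point): Bore's axis, 18 mm above the jig's origin: underside of a fixed hidden steel catch (z = 18 to 26 mm) with a 25 x 12.5 mm slot. The pin's foot passes only when within about 12 degrees of the slot. The slot's long direction is turned 23 to 70 degrees anticlockwise (from above) from the jig's x axis: differs each time, can only be felt. Site axes as the jig's, not the slot's.
- notch (a point): Seat of the shank's axis at the end of the side notch, on the fork's upper face: jig x = 0, y = 114, z = 60 mm; axes as the jig's. The yellow fork lies at jig y = 85 to 148, z = 52 to 60 mm, 44 mm wide in x, on a post no higher, over a foot bar 10 mm high. Its slot, 12 mm wide, is open towards the stack (mouth y = 85), runs along +y and ends at y = 118 mm.
- pin: Loose hold-down pin, about 0.15 kg. Origin: centre of the flange's underside; z up along the pin. Steel flange 38 mm diameter, z = 0 to 6 mm; shank 8 mm diameter below it. At the start the flange rests on the stack and the handle is within 7 degrees of the jig's x axis; it then lifts 2 mm and stops hard under the catch. It turns freely there, with little friction.
- pin_handle (a point): Centre of the pin's flat red handle, 26 mm above the pin's origin: 34 mm wide in the pin's x, 12 mm thick in y, from 6 to 46 mm above the pin's origin.
- pin_foot (a point): Bottom centre of the pin's cross-bar foot, 38 mm below the pin's origin. The foot is 22 mm long in the pin's x (in line with the handle's width), 8 mm wide and 8 mm high.
- plate: Loose brass end plate (last lamination), 90 x 46 x 5 mm (x, y, z), about 0.11 kg. Origin: centre of its underside. Two 11 mm holes at x = -30 and +30 mm, y = 0, for the guide pins, and a 26 mm hole in the middle. It lies on a fixed dark wooden rest 60 x 30 x 12 mm below it, its long edges overhanging by 8 mm each; on the stack it overhangs by 3 mm.
- canister: Bystander: glass canister of brass key blanks with a steel screw top, 84 mm diameter, 128 mm tall. Origin: centre of its underside.
- padlock: Bystander: grey cast-iron padlock lying flat, body 55 x 60 x 26 mm, shackle to its +x. Origin: under the centre of its body.
- cam_lock: Bystander: small chrome cam lock lying down with its key in, about 60 mm long and 28 mm high. Origin: at table level under the lock.
- pliers: Bystander: red-handled pliers laid flat, 165 mm long, 16 mm high. Origin: at table level under the pivot; the handles run to -x.
- blank_tray: Bystander: green open tray of key blanks, 110 x 80 x 26 mm. Origin: centre of its underside.
- screwdriver: Bystander: screwdriver lying flat, 170 mm long. Origin: under its middle.

How it is judged:
On the way, in this order (a step that is already met when the one before it is completed fails the run):
1. the pin is drawn right out: its foot is above the top of the stack (z of pin_foot in the frame of stack_top above 0.001 m), for 0.1 s.
2. the pin hangs released at the end of the side notch (x of pin in the frame of notch between -0.005 and 0.005 m and y of pin in the frame of notch between -0.009 and 0.004 m and z of pin in the frame of notch between -0.003 and 0.003 m and angle between pin's own z axis and vertical below 0.1 rad and contact force between pin and the fingers below 0.2 N), for 0.2 s.
3. the plate is over both guide pins, flat on the stack (z of plate in the frame of stack_top between -0.003 and 0.0025 m and horizontal distance between plate and stack_top below 0.004 m and angle between the x axis of plate and the x axis of jig, either way round below 0.12 rad and angle between plate's own z axis and vertical below 0.06 rad), for 0.2 s.
At the end, for the whole second after the job is handed in: Pin released, upright (0.1 rad), flange on the yellow fork (within 3 mm), within 5 mm of the notch midline, at most 9 mm short of its end; plate released over both guide pins, flat on the stack (within 3 mm, 0.06 rad), centred within 4 mm, lengthwise within 0.12 rad; both at rest (all of step 2 and all of step 3 and contact force between plate and the fingers below 0.2 N and linear speed of each of pin, plate below 0.02 m/s); the robot touches nothing.
It fails at once if the pin is forced in its bore: over 60 N between it and the jig while it is there (contact force between pin and jig above 60 N and horizontal distance between pin and stack_top below 0.03 m).
It fails at once if another thing on the bench is pushed more than 30 mm (distance of any of canister, padlock, cam_lock, pliers, blank_tray, screwdriver from where it was at the start of the episode above 0.03 m).
It also fails if it takes over 56 s, if anything falls off the work surface, if the arm or the gripper's body presses on something with over 40 N, if the wrist force passes 120 N, or if a joint passes its speed limit or range.

## Working session

There is one attempt and no reset: what is moved stays moved. The work goes in short steps, Python scripts to look and compute and a shell command to move; the robot and the scene stay as the last step left them, time stands still between calls to the robot, and variables do not carry over. Pictures are saved under pics/ and viewed, at most 10 in all, crops included, and the job is handed in when it is done.

```bash
ls; mkdir -p pics
python3 - <<'E'
from rig import r
import cv2,numpy as np
for n in("scene","top"):
    f=r.grab_frame(n); cv2.imwrite(f"pics/{n}0.png",f[...,::-1]); c=r.calibration(n); print(n,np.round(c["mtx"],1).tolist(),np.round(c["extrinsics"],4).tolist())
s=r.get_state(); print(s)
E
```

```text
pics
rig.py
shift.py
scene [[491.3, 0.0, 329.7], [0.0, 491.3, 244.6], [0.0, 0.0, 1.0]] [[-0.8071, 0.4068, -0.4278, 1.0615], [0.5903, 0.5443, -0.5961, 0.6565], [-0.0097, -0.7337, -0.6794, 0.8544], [0.0, 0.0, 0.0, 1.0]]
top [[456.9, 0.0, 317.9], [0.0, 456.9, 243.2], [0.0, 0.0, 1.0]] [[0.0171, -0.9924, 0.1221, 0.4331], [-0.9999, -0.017, 0.0015, -0.005], [0.0006, -0.1221, -0.9925, 1.2776], [0.0, 0.0, 0.0, 1.0]]
{'time': 0.1, 'joint_positions': array([-1.40300144e+00,  3.42697794e-01,  1.52492477e+00,  2.57000482e-06,
        1.27540628e+00, -1.46014229e-01]), 'qvel': array([ 2.64318054e-03, -2.19333366e-03, -1.23003980e-03,  2.33081844e-05,
        5.84016660e-04, -7.12908295e-04]), 'joint_torque': array([ 2.28973251e-03, -4.34447336e+01, -2.46491021e+01, -6.17662090e-05,
        4.66688696e-03, -1.28681503e-06]), 'tool_pos': array([ 0.16201759, -0.49902459,  0.24967107]), 'ee_rot': array([ 9.87715517e-01,  1.56261131e-01, -6.59117232e-06, -7.18069725e-04]), 'ft_force': array([ 0.69199957, -0.00253208, -0.13258707]), 'ft_torque': array([-0.02416836, -0.03759224,  0.00818714]), 'finger_force': 0.0, 'width': 0.08533158528735524}
```
View pics/top0.png

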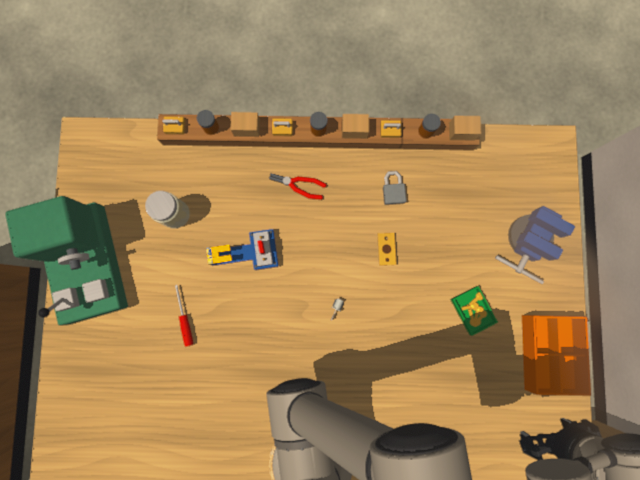

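View pics/scene0.png

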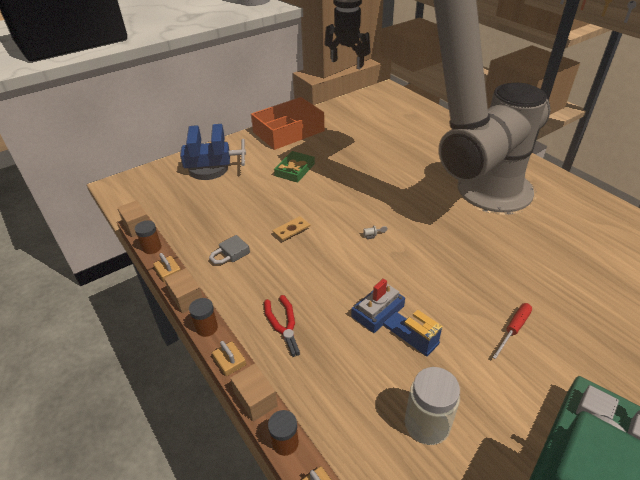

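The top view shows the jig at about (263,250), with its fork pointing image-left (world +y) and the red handle at (262,245). The plate is at (387,249). The scene view shows the same layout: jig (380,305), fork (422,328), plate (291,230).

Create h.py:
```python
from rig import r
import cv2,numpy as np
def cal(n):
    c=r.calibration(n); return np.array(c["mtx"]),np.array(c["extrinsics"])
def ray(n,p):
    K,E=cal(n); d=E[:3,:3]@np.linalg.inv(K)@[p[0],p[1],1]; return E[:3,3],d
def onz(n,p,z):
    o,d=ray(n,p); return o+d*(z-o[2])/d[2]
def proj(n,P):
    K,E=cal(n); q=K@(E[:3,:3].T@(np.asarray(P)-E[:3,3])); return q[:2]/q[2]
def tri(pt,ps):
    A=[];b=[]
    for n,p in(("top",pt),("scene",ps)):
        o,d=ray(n,p); d/=np.linalg.norm(d); M=np.eye(3)-np.outer(d,d); A.append(M); b.append(M@o)
    return np.linalg.lstsq(np.vstack(A),np.hstack(b),rcond=None)[0]
def blobs(img,lo,hi,roi,amin=8):
    hsv=cv2.cvtColor(img,cv2.COLOR_RGB2HSV); m=cv2.inRange(hsv,np.array(lo),np.array(hi)); k=np.zeros_like(m); x0,y0,x1,y1=roi; k[y0:y1,x0:x1]=m[y0:y1,x0:x1]
    cs=cv2.findContours(k,cv2.RETR_EXTERNAL,cv2.CHAIN_APPROX_NONE)[0]
    return k,[c for c in cs if cv2.contourArea(c)>=amin]
```

Run:
```python
import cv2,numpy as np
t=cv2.imread('pics/top0.png'); s=cv2.imread('pics/scene0.png')
a=cv2.resize(t[225:275,200:285],None,fx=8,fy=8,interpolation=cv2.INTER_CUBIC)[:, :680]
b=cv2.resize(t[225:275,365:410],None,fx=8,fy=8,interpolation=cv2.INTER_CUBIC)
c=cv2.resize(s[270:360,345:450],None,fx=7,fy=7,interpolation=cv2.INTER_CUBIC)
cv2.imwrite('pics/a.png',cv2.resize(np.hstack([a,b]),None,fx=.76,fy=.76)); cv2.imwrite('pics/c.png',c[:600])
hsv=cv2.cvtColor(t,cv2.COLOR_BGR2HSV)
for n,p in dict(blue=(273,262),red=(262,245),yel=(215,254),plate=(381,249),wood=(330,230),steel=(262,258)).items(): print(n,hsv[p[1],p[0]])
hs=cv2.cvtColor(s,cv2.COLOR_BGR2HSV)
for n,p in dict(plate=(281,235),wood=(300,260),yel=(425,325),blue=(365,318)).items(): print(n,hs[p[1],p[0]])
```

```text
blue [109  67  65]
red [  2 236 160]
yel [ 23 244 240]
plate [ 19 198 214]
wood [ 17 142 213]
steel [ 16  83 193]
plate [ 17 140 197]
wood [ 15 112 178]
yel [ 18 162 220]
blue [111 102  70]
```

View pics/a.png

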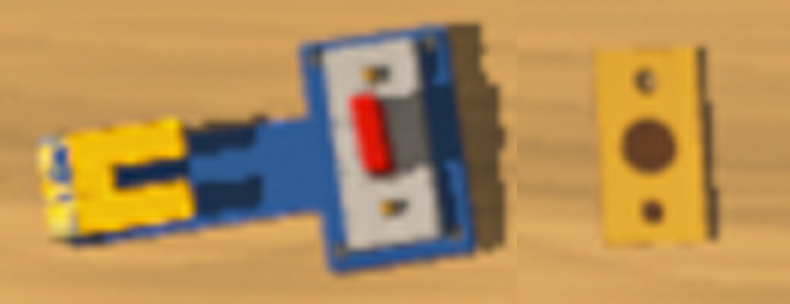

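View pics/c.png

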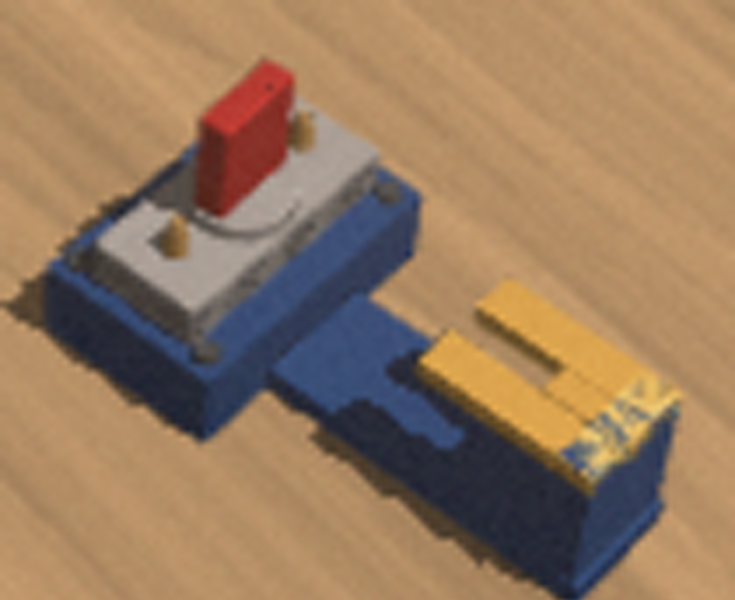

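The crops show the guide-pin tips at top (261,237) and (264,259), and the handle nearly parallel to jig x. The scene crop gives the base, stack and fork corners. Next I fit the jig and plate poses to these points, and look at the post under the fork with more contrast.

```bash
cat > fit.py <<'E'
from h import *
from scipy.optimize import least_squares
def fit(obs,x0,names=("top","scene")):
    def P(q,l): c,s=np.cos(q[2]),np.sin(q[2]); return np.array([q[0]+c*l[0]-s*l[1],q[1]+s*l[0]+c*l[1],l[2]])
    o=[k for k in obs if k[0] in names]
    f=lambda q:np.concatenate([proj(n,P(q,l))-p for n,p,l in o])
    s=least_squares(f,x0,loss="soft_l1"); return s.x,f(s.x).reshape(-1,2)
A=lambda u,v:(200+u/6.08-.5+.06,225+v/6.08-.44)
C=lambda u,v:(345+u/7-.43,270+v/7-.43)
m=1e-3
J=[("top",A(373,72),(.03,0,.060)),("top",A(390,206),(-.03,0,.060)),
("top",A(303,45),(.052,.033,.03)),("top",A(332,272),(-.052,.033,.03)),
("top",A(325,52),(.045,.02,.046)),("top",A(350,247),(-.045,.02,.046)),("top",A(415,40),(.045,-.02,.046)),("top",A(440,232),(-.045,-.02,.046)),
("top",A(180,120),(.022,.085,.06)),("top",A(193,215),(-.022,.085,.06)),("top",A(40,140),(.022,.148,.06)),("top",A(55,240),(-.022,.148,.06)),("top",A(115,177),(0,.118,.06)),
("scene",C(178,215),(.03,0,.061)),("scene",C(303,112),(-.03,0,.061)),
("scene",C(50,265),(.052,-.033,.03)),("scene",C(205,380),(.052,.033,.03)),("scene",C(420,200),(-.052,.033,.03)),
("scene",C(97,240),(.045,-.02,.046)),("scene",C(190,310),(.045,.02,.046)),("scene",C(380,155),(-.045,.02,.046)),
("scene",C(420,357),(.022,.085,.06)),("scene",C(452,332),(.006,.085,.06)),("scene",C(477,305),(-.006,.085,.06)),("scene",C(513,280),(-.022,.085,.06)),("scene",C(680,392),(-.022,.148,.06)),("scene",C(590,480),(.022,.148,.06))]
if __name__=="__main__":
    x0=[*onz("top",A(381,139),.06)[:2],0]
    for nm in(("top",),("scene",),("top","scene")):
        q,e=fit(J,x0,nm); print(nm,np.round(q,4)); 
    print(np.round(e,1).tolist())
    t=r.grab_frame("top"); s=r.grab_frame("scene")
    for n,im,roi in(("top",t,(370,225,405,272)),("scene",s,(268,212,315,246))):
        k,cs=blobs(im,(16,165 if n=="top" else 125,120),(28,255,255),roi,30); c=max(cs,key=cv2.contourArea)
        R=cv2.minAreaRect(c); box=cv2.boxPoints(R); print(n,"plate",cv2.contourArea(c),R,np.round([onz(n,b,.017)[:2] for b in box],4).tolist())
        mm=cv2.moments(cv2.convexHull(c)); ce=(mm['m10']/mm['m00'],mm['m01']/mm['m00']); print(ce,onz(n,ce,.017))
    for n,im,roi in(("top",t,(250,235,275,258)),("scene",s,(368,275,392,305))):
        hsv=cv2.cvtColor(im,cv2.COLOR_RGB2HSV); k=cv2.inRange(hsv,np.array((0,200,90)),np.array((6,255,255))); k2=k*0; k2[roi[1]:roi[3],roi[0]:roi[2]]=k[roi[1]:roi[3],roi[0]:roi[2]]
        ys,xs=np.nonzero(k2); pts=np.array([onz(n,p,.092)[:2] for p in zip(xs,ys)]); c=pts.mean(0); w,V=np.linalg.eigh(np.cov((pts-c).T)); v=V[:,1]*np.sign(V[0,1]); print(n,"red",len(xs),c,"ang",np.arctan2(v[1],v[0]),"sd",np.sqrt(w))
    f=cv2.resize(s[295:365,385:450],None,fx=8,fy=8,interpolation=cv2.INTER_CUBIC)[...,::-1].astype(float)
    g=cv2.resize(s[212:246,268:315],None,fx=5,fy=5,interpolation=cv2.INTER_CUBIC)[...,::-1]
    o=np.clip(255*(f/255)**.5,0,255).astype(np.uint8); o=np.hstack([o,np.zeros((560,235,3),np.uint8)]); o[:170,520:755]=g
    cv2.imwrite("pics/d.png",o)
E
python3 fit.py
```

```text
('top',) [0.5689 0.1463 0.1666]
('scene',) [0.5669 0.1471 0.1573]
('top', 'scene') [0.5677 0.1468 0.1615]
[[-0.5, 0.5], [-0.4, 0.4], [-0.5, 0.3], [-0.5, 0.2], [0.0, 0.1], [0.1, 0.7], [-0.2, -0.0], [0.0, 1.0], [0.2, 0.0], [0.0, 0.6], [-0.1, 0.1], [-0.7, -0.1], [-0.4, 0.5], [-0.4, 0.3], [-0.1, -0.1], [-0.9, 0.0], [0.0, 0.5], [0.2, -0.8], [-0.8, 0.2], [0.0, 0.4], [-0.1, -0.5], [-0.9, 0.4], [-0.6, -0.5], [-0.5, 0.1], [-1.0, -0.7], [0.4, 0.2], [0.2, 0.5]]
top plate 512.0 ((386.4766540527344, 248.62646484375), (32.249576568603516, 17.465919494628906), 86.42366790771484) [[0.6194, -0.1668], [0.6233, -0.2154], [0.5334, -0.2206], [0.5296, -0.1725]]
(386.6374105197634, 248.9604730781201) [ 0.57530704 -0.19427138  0.017     ]
scene plate 403.0 ((290.9911804199219, 227.44456481933594), (14.053513526916504, 36.05649185180664), 62.52556610107422) [[0.6209, -0.2148], [0.5161, -0.2216], [0.5314, -0.1685], [0.6328, -0.1637]]
(291.1227272727273, 227.4367424242424) [ 0.57607033 -0.19155213  0.017     ]
top red 49 [0.56820639 0.14556522] ang 0.2512779235247908 sd [0.00305423 0.00920786]fit.py:31: Runtim
[... 700 characters left out ...]
 fact)
Traceback (most recent call last):
ValueError: not enough values to unpack (expected 2, got 0)

During handling of the above exception, another exception occurred:

Traceback (most recent call last):
  File "fit.py", line 31, in <module>
    ys,xs=np.nonzero(k2); pts=np.array([onz(n,p,.092)[:2] for p in zip(xs,ys)]); c=pts.mean(0); w,V=np.linalg.eigh(np.cov((pts-c).T)); v=V[:,1]*np.sign(V[0,1]); print(n,"red",len(xs),c,"ang",np.arctan2(v[1],v[0]),"sd",np.sqrt(w))
                                                                                                    ~~~~~~~~~~~~~~^^^^^^^^^^^^^^^^^^^
numpy.linalg.LinAlgError: 0-dimensional array given. Array must be at least two-dimensional
```

Run:
```python
from h import *
s=cv2.imread("pics/scene0.png")
f=cv2.resize(s[295:365,385:450],None,fx=8,fy=8,interpolation=cv2.INTER_CUBIC).astype(float)
cv2.imwrite("pics/d.png",np.clip(255*(f/255)**.45,0,255).astype(np.uint8))
q=(.5677,.1468,.1615); c,S=np.cos(q[2]),np.sin(q[2])
for l in [(.022,.085,.052),(.022,.148,.052),(.022,.122,.052),(.022,.122,.01),(.022,.148,.01),(.022,.148,0),(.006,.118,.052),(.006,.118,.06),(-.006,.118,.06)]:
    p=proj("scene",[q[0]+c*l[0]-S*l[1],q[1]+S*l[0]+c*l[1],l[2]]); print(l,np.round((p-[385,295]+.43)*8))
# hole-based plate pose
C=lambda u,v:(365+(u-517)/6.08-.44,225+v/6.08-.44)
for p in[(645,80),(649,146),(652,210)]: print(onz("top",C(*p),.017))
R=cv2.Rodrigues
from scipy.spatial.transform import Rotation
print(Rotation.from_quat(r.get_state()["ee_rot"]).as_matrix().round(3), r.tcp_to_tips)
```

```text
(0.022, 0.085, 0.052) [150. 231.]
(0.022, 0.148, 0.052) [351. 372.]
(0.022, 0.122, 0.052) [267. 313.]
(0.022, 0.122, 0.01) [248. 412.]
(0.022, 0.148, 0.01) [331. 471.]
(0.022, 0.148, 0) [326. 494.]
(0.006, 0.118, 0.052) [292. 267.]
(0.006, 0.118, 0.06) [296. 247.]
(-0.006, 0.118, 0.06) [325. 220.]
[ 0.60675218 -0.19146032  0.017     ]
[ 0.57637143 -0.19325437  0.017     ]
[ 0.54707337 -0.19458399  0.017     ]
[[ 0.951  0.309 -0.   ]
 [ 0.309 -0.951  0.001]
 [ 0.    -0.001 -1.   ]] 0.019
```

View pics/d.png

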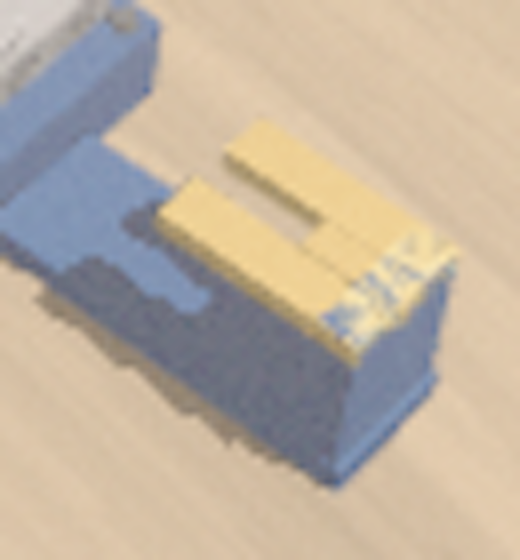

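The yellow fork is scuffed only at its far end, where the post top shows, so the post stands at y > 130 mm. That leaves room for the foot under the slot at any angle. Measured: jig (0.568, 0.147), yaw 0.162; handle angle about 0.25; plate (0.576, -0.193), yaw about 0.055.

```bash
cat > d.py <<'E'
from h import *
import sys
from scipy.spatial.transform import Rotation
def show(x,y,z,phi):
    s=r.get_state(); R=Rotation.from_quat(s["ee_rot"]).as_matrix(); p=np.array(s["tool_pos"]); f=np.arctan2(R[1,0],R[0,0])
    print("t",round(s["time"],2),"pos",p.round(4),"phi",round(f,3),"F",np.round(s["ft_force"],1),"M",np.round(s["ft_torque"],2),"w",round(s["width"],4),"ff",round(s["finger_force"],1),"q6",round(s["joint_positions"][5],2))
    print("  -> tool delta",(R.T@(np.array([x,y,z])-p)).round(4),"turn",round(f-phi,4))
if __name__=="__main__": show(*map(float,sys.argv[1:]))
E
python3 d.py .568 .147 .25 .25
```

```text
t 0.2 pos [ 0.1621 -0.4992  0.2499] phi 0.314 F [-0.2  0.5  0. ] M [ 0.03 -0.02 -0.02] w 0.0853 ff 0.0 q6 -0.15
  -> tool delta [ 5.856e-01 -4.893e-01  4.000e-04] turn 0.0638
```

```bash
echo '[0.03,-0.025,0,0,0.06,-0.05,0,0,0.09,-0.075,0,0,0.12,-0.1,0,0,0.15,-0.125,0,0,0.18,-0.15,0,0,0.21,-0.175,0,0,0.24,-0.2,0,0.03]' | python3 shift.py 0.06
echo '[0.03,-0.025,0,0,0.06,-0.05,0,0,0.09,-0.075,0,0,0.12,-0.1,0,0,0.15,-0.125,0,0,0.18,-0.15,0,0,0.21,-0.175,0,0,0.24,-0.2,0,0.03]' | python3 shift.py
python3 d.py .568 .147 .25 .25
```

```text
time: 0.87
tool_pos: [0.3291, -0.2333, 0.2504]
ee_rot: [0.99, 0.141, 0.0, 0.0]
ft_force: [1.2, -0.7, 0.6]
width: 0.0598
finger_force: 0.0
time: 1.53
tool_pos: [0.5037, 0.0262, 0.2502]
ee_rot: [0.992, 0.127, -0.0, 0.0]
ft_force: [1.3, -0.5, 1.2]
width: 0.06
finger_force: 0.0
t 1.53 pos [0.5037 0.0262 0.2502] phi 0.254 F [ 1.3 -0.5  1.2] M [-0.03 -0.04 -0.01] w 0.06 ff 0.0 q6 1.22
  -> tool delta [ 0.0926 -0.1008  0.0002] turn 0.0042
```

```bash
echo '[0.025,-0.025,0.02,0,0.05,-0.05,0.04,0,0.07,-0.075,0.06,0,0.09,-0.1,0.09,0,0.09,-0.1,0.1,0,0.09,-0.1,0.1,0]' | python3 shift.py
python3 d.py .568 .1465 .083 .25
```

```text
time: 2.03
tool_pos: [0.5632, 0.1448, 0.1463]
ee_rot: [0.992, 0.128, -0.004, 0.0]
ft_force: [-0.4, -0.8, 0.1]
width: 0.06
finger_force: 0.0
t 2.03 pos [0.5632 0.1448 0.1463] phi 0.257 F [-0.4 -0.8  0.1] M [-0.02  0.05  0.07] w 0.06 ff 0.0 q6 1.43
  -> tool delta [ 0.0055 -0.0004  0.0633] turn 0.0065
```

```bash
echo '[0,0,0.02,0,0,0,0.03,0,0,0,0.03,0,0,0,0.03,0]' | python3 shift.py
python3 d.py .568 .1465 .083 .25
```

```text
time: 2.37
tool_pos: [0.565, 0.1427, 0.1209]
ee_rot: [0.992, 0.126, -0.0, 0.0]
ft_force: [-0.3, -0.2, -0.2]
width: 0.0598
finger_force: 0.0
t 2.37 pos [0.565  0.1427 0.1209] phi 0.253 F [-0.3 -0.2 -0.2] M [ 0.    0.01 -0.01] w 0.0598 ff 0.0 q6 1.43
  -> tool delta [ 0.0039 -0.003   0.0379] turn 0.0026
```

```bash
echo '[0.004,-0.003,0.02,0,0.004,-0.003,0.038,0,0.004,-0.003,0.038,0,0.004,-0.003,0.038,0]' | python3 shift.py
python3 d.py .568 .1465 .083 .25
python3 - <<'E'
from h import *
f=r.grab_frame("scene")[265:345,340:440]; cv2.imwrite("pics/e.png",cv2.resize(f,None,fx=6,fy=6,interpolation=cv2.INTER_CUBIC)[...,::-1])
E
```

```text
time: 2.7
tool_pos: [0.5682, 0.147, 0.083]
ee_rot: [0.992, 0.126, -0.0, 0.0]
ft_force: [-0.5, 0.0, 0.7]
width: 0.0602
finger_force: 0.0
t 2.7 pos [0.5682 0.147  0.083 ] phi 0.253 F [-0.5  0.   0.7] M [-0.01  0.01 -0.09] w 0.0602 ff 0.0 q6 1.44
  -> tool delta [-0.0003  0.0004  0.    ] turn 0.0033
```

View pics/e.png

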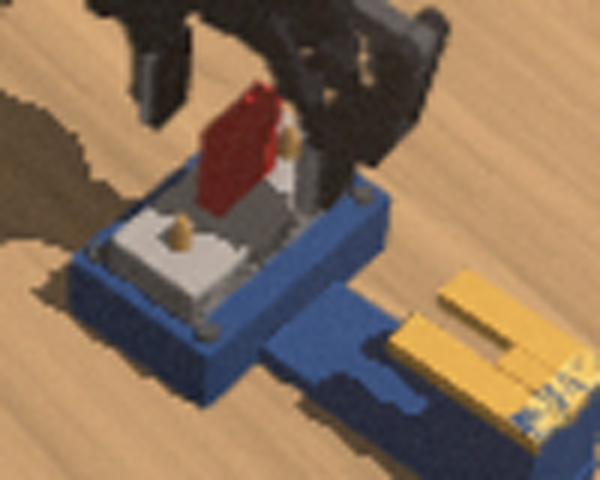

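The fingers stand on either side of the red handle, left at (160,90) and right at (320,170), and are roughly centred. Closing gently.

```bash
echo '[0,0,0,0,0,0,0,0,0,0,0,0,0,0,0,0,0,0,0,0,0,0,0,0,0,0,0,0]' | python3 shift.py 0.0 30
python3 d.py .568 .147 .083 .25
```

```text
time: 3.33
tool_pos: [0.5685, 0.1475, 0.083]
ee_rot: [0.992, 0.127, 0.001, 0.0]
ft_force: [-0.5, -1.2, 5.3]
width: 0.0117
finger_force: 36.1
t 3.33 pos [0.5685 0.1475 0.083 ] phi 0.254 F [-0.5 -1.2  5.3] M [-0.04  0.21 -0.02] w 0.0117 ff 36.1 q6 1.44
  -> tool delta [-0.0006  0.0003  0.    ] turn 0.0039
```

Gripped with width 11.7 mm. Next I lift in 1 mm steps to feel the stop.

```bash
echo '[0,0,-0.001,0,0,0,-0.001,0,0,0,-0.001,0]' | python3 shift.py | grep -E 'pos|for'
echo '[0,0,-0.001,0,0,0,-0.001,0,0,0,-0.001,0]' | python3 shift.py| grep -E 'pos|for'
echo '[0,0,-0.0005,0,0,0,-0.0005,0]' | python3 shift.py| grep -E 'pos|for'
```

```text
tool_pos: [0.5679, 0.1474, 0.083]
ft_force: [0.3, -0.9, 0.6]
finger_force: 35.4
tool_pos: [0.568, 0.1474, 0.084]
ft_force: [0.2, -0.2, -2.6]
finger_force: 35.0
tool_pos: [0.5681, 0.1474, 0.0847]
ft_force: [-0.0, -0.5, -2.0]
finger_force: 35.0
```

```bash
for i in 1 2; do echo '[0,0,-0.0005,0,0,0,-0.0005,0]' | python3 shift.py| grep -E 'pos|ft_for'; done
```

```text
tool_pos: [0.5681, 0.1474, 0.085]
ft_force: [0.1, 1.0, -3.8]
tool_pos: [0.568, 0.1474, 0.0851]
ft_force: [2.1, -0.0, -8.3]
```

```bash
for i in 1 2 3; do echo '[0,0,0,-0.05,0,0,0,-0.1,0,0,0,-0.1]' | python3 shift.py| grep -E 'pos|ft_for'; python3 d.py 0 0 0 0.1615 | grep -oE 'phi.*' | cut -c1-80; done
```

```text
tool_pos: [0.5676, 0.1474, 0.0851]
ft_force: [-0.2, 0.2, -8.9]
phi 0.355 F [-0.2  0.2 -8.9] M [ 0.06 -0.08  0.01] w 0.0119 ff 34.0 q6 1.34
tool_pos: [0.5675, 0.1474, 0.0852]
ft_force: [-0.6, 0.5, -8.9]
phi 0.454 F [-0.6  0.5 -8.9] M [ 0.17  0.   -0.02] w 0.0114 ff 34.0 q6 1.24
tool_pos: [0.5675, 0.1474, 0.0852]
ft_force: [-0.6, 1.1, -9.4]
phi 0.553 F [-0.6  1.1 -9.4] M [ 0.12  0.05 -0.02] w 0.0117 ff 33.9 q6 1.14
```

```bash
for i in 1 2 3 4; do echo '[0,0,0,-0.05,0,0,0,-0.1,0,0,0,-0.1]' | python3 shift.py| grep -E 'pos'; python3 d.py 0 0 0 0.1615 | grep -oE 'phi.*' | cut -c1-80;  done
```

```text
tool_pos: [0.5675, 0.1474, 0.0852]
phi 0.652 F [ -0.9   0.5 -10.6] M [ 0.14  0.15 -0.  ] w 0.0116 ff 33.8 q6 1.04
tool_pos: [0.5676, 0.1474, 0.0853]
phi 0.752 F [ -0.2   0.6 -10.4] M [0.13 0.12 0.02] w 0.0113 ff 33.8 q6 0.94
tool_pos: [0.5677, 0.1474, 0.0854]
phi 0.852 F [ -1.9  -0.4 -10.2] M [0.19 0.23 0.01] w 0.0112 ff 33.8 q6 0.84
tool_pos: [0.5678, 0.1475, 0.0856]
phi 0.951 F [ -1.5   0.9 -10.5] M [ 0.19  0.27 -0.03] w 0.0114 ff 33.9 q6 0.74
```

```bash
for i in 1 2 3; do echo '[0,0,0,-0.05,0,0,0,-0.1,0,0,0,-0.1]' | python3 shift.py| grep -E 'pos'; python3 d.py 0 0 0 0.1615 | grep -oE 'phi.*' | cut -c1-80;  done
```

```text
tool_pos: [0.568, 0.1476, 0.086]
phi 1.051 F [-2.3  1.1 -6.2] M [0.24 0.39 0.03] w 0.0115 ff 34.3 q6 0.64
tool_pos: [0.5688, 0.1473, 0.0867]
phi 1.151 F [-0.7  0.1 -2. ] M [0.05 0.33 0.02] w 0.011 ff 34.9 q6 0.54
tool_pos: [0.5692, 0.1474, 0.0868]
phi 1.251 F [ 0.7  0.3 -2.3] M [-0.01  0.03  0.03] w 0.0113 ff 35.0 q6 0.44
```

The pin slipped into the slot at about phi 1.1. I turn slightly more, then lift gently.

```bash
echo '[0,0,0,-0.03,0,0,-0.001,-0.03,0,0,-0.002,-0.03,0,0,-0.002,-0.03]' | python3 shift.py>/dev/null; python3 d.py 0 0 0 0.1615 | head -1;  echo '[0,0,-0.001,0,0,0,-0.002,0,0,0,-0.002,0]' | python3 shift.py>/dev/null; python3 d.py 0 0 0 0.1615 | head -1
```

```text
t 7.17 pos [0.5687 0.1474 0.0884] phi 1.281 F [-0.3  0.7 -1.9] M [-0.06  0.01 -0.03] w 0.0116 ff 35.0 q6 0.41
t 7.42 pos [0.5683 0.1474 0.0901] phi 1.283 F [-0.4 -0.8 -0.5] M [ 0.05 -0.    0.07] w 0.0115 ff 35.0 q6 0.41
```

```bash
echo '[0,0,-0.002,0,0,0,-0.004,0,0,0,-0.006,0,0,0,-0.008,0,0,0,-0.008,0]' | python3 shift.py>/dev/null; python3 d.py 0 0 0 0.1615 | head -1;  echo '[0,0,-0.003,0,0,0,-0.006,0,0,0,-0.009,0,0,0,-0.013,0,0,0,-0.017,0,0,0,-0.02,0,0,0,-0.02,0]' | python3 shift.py>/dev/null; python3 d.py 0 0 0 0.1615 | head -1
```

```text
t 7.83 pos [0.5685 0.1475 0.0983] phi 1.284 F [-0.6 -0.5 -2.1] M [-0.02 -0.02  0.02] w 0.0113 ff 35.0 q6 0.41
t 8.42 pos [0.5686 0.1475 0.1187] phi 1.284 F [-0.4  0.4 -1.6] M [-0.03 -0.04 -0.01] w 0.0114 ff 34.9 q6 0.41
```

```bash
echo '[0,0,-0.006,0,0,0,-0.013,0,0,0,-0.013,0,0,0,-0.013,0,0,0,-0.013,0]' | python3 shift.py>/dev/null; python3 d.py .5584 .2062 .131 1.284
python3 - <<'E'
from h import *
for n in("top","scene"):
    f=r.grab_frame(n); cv2.imwrite(f"pics/{n}1.png",f[...,::-1])
s=cv2.imread("pics/scene1.png")[255:345,335:445]; t=cv2.imread("pics/top1.png")[225:275,205:285]
o=np.zeros((540,790,3),np.uint8); o[:540,:660]=cv2.resize(s,None,fx=6,fy=6,interpolation=cv2.INTER_CUBIC)
cv2.imwrite("pics/f.png",o[:,:660])
E
```

```text
t 8.83 pos [0.5681 0.1474 0.1308] phi 1.284 F [-0.6  0.8 -1.9] M [0.01 0.02 0.  ] w 0.0113 ff 35.1 q6 0.41
  -> tool delta [ 0.0536 -0.0259 -0.0002] turn -0.0001
```

View pics/f.png

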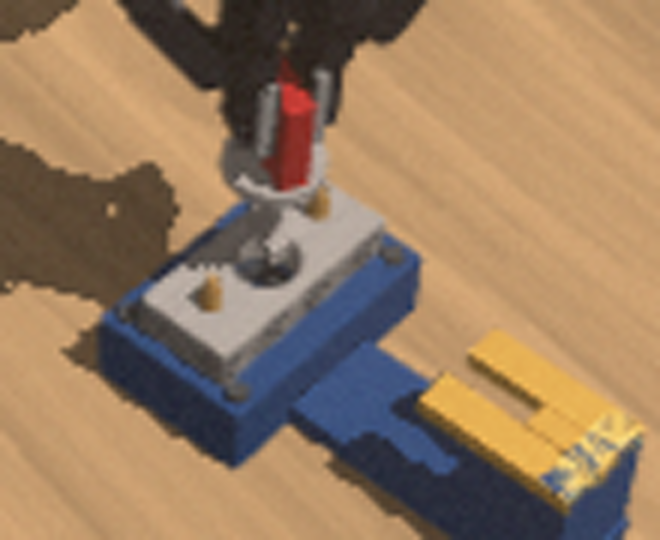

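The pin is out: the flange spans (222–328, ~165) in the crop, with the foot above the bore. I compare that with the projected position and move towards the gap in front of the fork.

```bash
python3 - <<'E'
from h import *
for z in(.094,.1):
  th=np.linspace(0,6.28,60); P=np.array([proj("scene",[.5681+.019*np.cos(a),.1474+.019*np.sin(a),z]) for a in th]); P=(P-[335,255]+.43)*6; print(P.min(0),P.max(0))
print((proj("scene",[.5681,.1474,.137])-[335,255])*6)
E
echo '[0.008,-0.004,0,0,0.018,-0.009,0,0,0.028,-0.0135,0,0,0.038,-0.0185,0,0,0.048,-0.023,0,0,0.0535,-0.026,0,0,0.0535,-0.026,0,0,0.0535,-0.026,0,0]' | python3 shift.py>/dev/null; python3 d.py .5584 .2062 .105 1.284
```

```text
[216.83362112 129.32317631] [325.75300055 209.30602962]
[217.64353613 117.60001345] [326.99663124 197.58225284]
[276.16305624  80.0530572 ]
t 9.6 pos [0.5581 0.2066 0.1307] phi 1.285 F [ 0.4 -0.9 -1.6] M [-0.01 -0.01  0.01] w 0.0113 ff 34.9 q6 0.51
  -> tool delta [-0.0003  0.0004  0.0257] turn 0.0011
```

```bash
echo '[0,0,0.006,0,0,0,0.013,0,0,0,0.02,0,0,0,0.026,0,0,0,0.026,0,0,0,0.026,0]' | python3 shift.py>/dev/null; python3 d.py .5497 .2595 .105 1.284;  python3 - <<'E'
from h import *
for n in("top","scene"):
    f=r.grab_frame(n); cv2.imwrite(f"pics/{n}2.png",f[...,::-1])
s=cv2.imread("pics/scene2.png")[265:365,350:460]; t=cv2.imread("pics/top2.png")[225:275,200:285]
o=np.zeros((600,660,3),np.uint8); o=cv2.resize(s,None,fx=6,fy=6,interpolation=cv2.INTER_CUBIC)
cv2.imwrite("pics/g.png",o)
E
```

```text
t 10.1 pos [0.5581 0.2058 0.104 ] phi 1.283 F [ 0.9 -0.2 -1.5] M [ 0.03  0.02 -0.01] w 0.011 ff 34.9 q6 0.51
  -> tool delta [ 0.0491 -0.0233 -0.001 ] turn -0.0006
```

View pics/g.png

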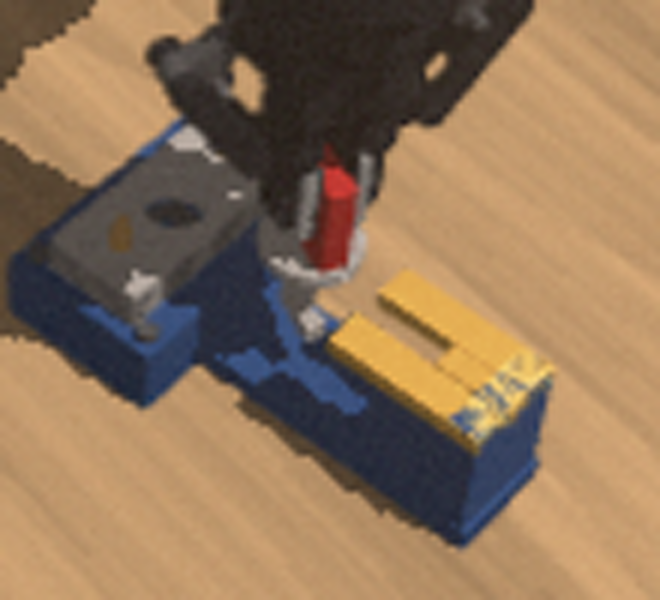

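The pin hangs in the gap before the fork, with the foot end at (312,322) and the flange at about (312,260). I check the projection before entering.

Run:
```python
from h import *
p=np.array([.5581,.2058]); f=1.283; ax=np.array([np.cos(f),np.sin(f)])
g=lambda P:np.round((proj("scene",P)-[350,265]+.43)*6)
print("foot end",g([*(p+.011*ax),.033]),"handle top",g([*p,.067+.046]))
th=np.linspace(0,6.28,60); P=np.array([g([p[0]+.019*np.cos(a),p[1]+.019*np.sin(a),.067]) for a in th]); print("flange",P.min(0),P.max(0))
q=(.5677,.1468,.1615);c,S=np.cos(q[2]),np.sin(q[2])
for l in[(.022,.085,.06),(.006,.085,.06),(-.006,.085,.06),(-.006,.118,.06),(.006,.118,.06)]: print(l,g([q[0]+c*l[0]-S*l[1],q[1]+S*l[0]+c*l[1],l[2]]))
d=p-np.array(q[:2]); print("jig-local",c*d[0]+S*d[1],-S*d[0]+c*d[1])
```

```text
foot end [314. 335.] handle top [321. 160.]
flange [253. 207.] [364. 292.]
(0.022, 0.085, 0.06) [325. 338.]
(0.006, 0.085, 0.06) [354. 312.]
(-0.006, 0.085, 0.06) [376. 292.]
(-0.006, 0.118, 0.06) [454. 345.]
(0.006, 0.118, 0.06) [432. 365.]
jig-local 1.2056120273299872e-05 0.05977591366637538
```

```bash
echo '[0.005,-0.0024,0,0,0.01,-0.0047,0,0,0.015,-0.0071,0,0,0.02,-0.0095,0,0,0.025,-0.0119,0,0,0.025,-0.0119,0,0]' | python3 shift.py>/dev/null; python3 d.py .5499 .2580 .105 1.284;  echo '[0.004,-0.0019,0,0,0.008,-0.0038,0,0,0.01,-0.0047,0,0,0.01,-0.0047,0,0]' | python3 shift.py>/dev/null; python3 d.py .5499 .2580 .105 1.284
```

```text
t 10.7 pos [0.5537 0.2349 0.1048] phi 1.285 F [ 0.7 -1.2 -2.3] M [-0.01 -0.03  0.01] w 0.0112 ff 34.9 q6 0.56
  -> tool delta [ 0.0211 -0.0102 -0.0001] turn 0.0011
t 11.03 pos [0.5522 0.2449 0.1047] phi 1.284 F [ 0.2  0.5 -1.4] M [-0.04  0.01 -0.01] w 0.0115 ff 34.9 q6 0.58
  -> tool delta [ 0.0119 -0.0059 -0.0003] turn 0.0003
```

```bash
echo '[0.004,-0.0019,0,0,0.008,-0.0038,0,0,0.012,-0.0058,0,0,0.012,-0.0058,0,0,0.012,-0.0058,0,0]' | python3 shift.py>/dev/null; python3 d.py .5499 .2580 .098 1.284;  echo '[0,0,0.002,0,0,0,0.004,0,0,0,0.004,0,0,0,0.004,0]' | python3 shift.py>/dev/null; python3 d.py .5499 .2580 .098 1.284
python3 - <<'E'
from h import *
for n in("top","scene"):
    f=r.grab_frame(n); cv2.imwrite(f"pics/{n}3.png",f[...,::-1])
s=cv2.imread("pics/scene3.png")[275:365,360:460]
cv2.imwrite("pics/k.png",cv2.resize(s,None,fx=6,fy=6,interpolation=cv2.INTER_CUBIC))
E
```

```text
t 11.45 pos [0.5501 0.2578 0.1047] phi 1.284 F [-0.1 -0.4 -1.1] M [-0.02  0.03 -0.01] w 0.0113 ff 34.9 q6 0.6
  -> tool delta [ 0.0001 -0.0002  0.0067] turn 0.0003
t 11.78 pos [0.5501 0.2573 0.1005] phi 1.284 F [-0.6 -0.1 -1.8] M [0.   0.04 0.03] w 0.0114 ff 34.9 q6 0.6
  -> tool delta [ 0.0006 -0.0004  0.0025] turn -0.0004
```

View pics/k.png

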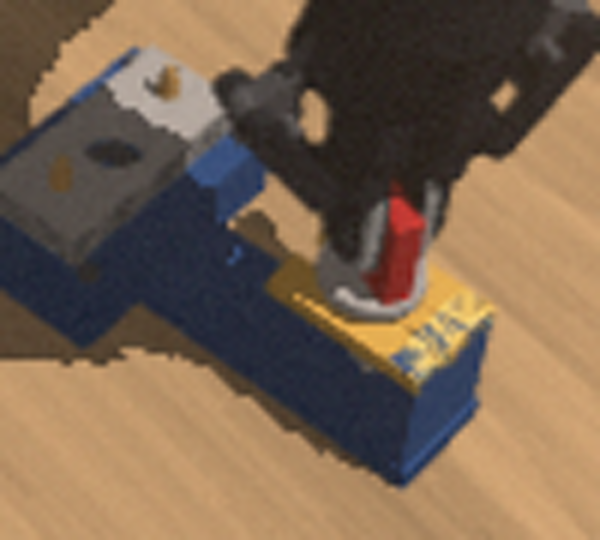

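The flange sits over the fork around (370,285), just above its face. I lower until contact.

```bash
for i in 1 2 3 4; do echo '[0,0,0.001,0,0,0,0.001,0]' | python3 shift.py>/dev/null; python3 d.py .5499 .2580 .098 1.284|head -1; done
```

```text
t 12.05 pos [0.5502 0.2574 0.0996] phi 1.284 F [-0.1 -0.1 -1.6] M [-0.02  0.01  0.01] w 0.0116 ff 34.9 q6 0.6
t 12.22 pos [0.5501 0.2575 0.0986] phi 1.284 F [ 0.1  0.2 -1.8] M [-0.02  0.05 -0.01] w 0.0116 ff 34.9 q6 0.6
t 12.38 pos [0.5501 0.2575 0.0976] phi 1.284 F [-0.5 -0.4 -2.7] M [ 0.   -0.    0.03] w 0.0115 ff 34.9 q6 0.6
t 12.55 pos [0.5503 0.2576 0.097 ] phi 1.284 F [-0.6 -0.1  0.1] M [-0.08  0.15 -0.  ] w 0.0116 ff 35.3 q6 0.6
```

```bash
echo '[0,0,0.0003,0]' | python3 shift.py>/dev/null;echo '[0,0,0,0,0,0,0,0,0,0,0,0,0,0,0,0]' | python3 shift.py 0.045 30 >/dev/null; python3 d.py .5503 .2576 .2 1.284; echo '[0,0,-0.01,0,0,0,-0.03,0,0,0,-0.06,0,0,0,-0.09,0,0,0,-0.1,0,0,0,-0.1,0]' | python3 shift.py 0.075 > /dev/null;  python3 d.py .576 -.193 .2 .057;python3 - <<'E'
from h import *
for n in("top","scene"):
    f=r.grab_frame(n); cv2.imwrite(f"pics/{n}4.png",f[...,::-1])
s=cv2.imread("pics/scene4.png")[265:365,350:460]; t=cv2.imread("pics/top4.png")[220:280,195:245]
a=cv2.resize(s,None,fx=5,fy=5,interpolation=cv2.INTER_CUBIC);b=cv2.resize(t,None,fx=5,fy=5,interpolation=cv2.INTER_CUBIC)
o=np.zeros((500,800,3),np.uint8);o[:,:550]=a;o[:300,550:]=b
cv2.imwrite("pics/l.png",o)
E
```

```text
t 12.97 pos [0.5502 0.2575 0.0964] phi 1.284 F [-0.1 -1.1  0.4] M [ 0.01 -0.    0.02] w 0.045 ff 0.0 q6 0.6
  -> tool delta [ 1.000e-04  1.000e-04 -1.036e-01] turn -0.0002
t 13.47 pos [0.5517 0.2581 0.2006] phi 1.284 F [ 0.6  0.6 -0.8] M [ 0.06 -0.02 -0.  ] w 0.0753 ff 0.0 q6 0.6
  -> tool delta [-4.258e-01  1.509e-01 -3.000e-04] turn 1.2269
```

View pics/l.png

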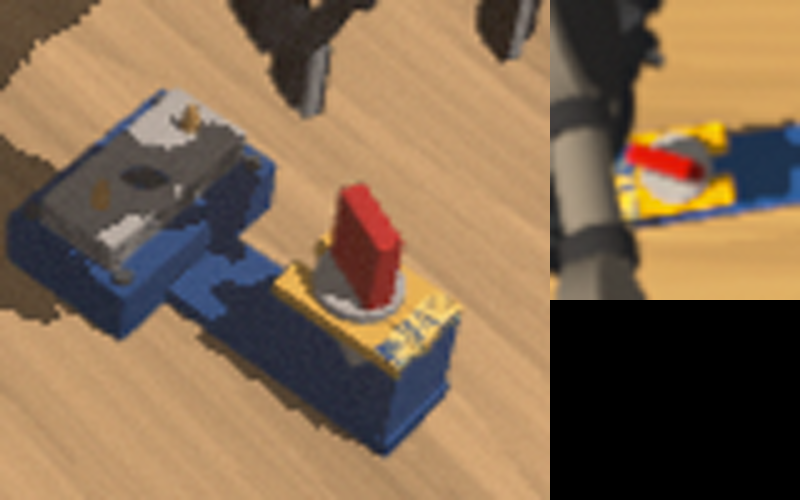

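Turned out as wanted: the pin stands upright on the fork, flange centre at about top pixel (220,254). I check that numerically and travel to the plate.

```bash
python3 - <<'E'
from h import *
P=onz("top",(220.2-.4,254-.4),.066); q=(.5677,.1468,.1615);c,S=np.cos(q[2]),np.sin(q[2]); d=P[:2]-q[:2]; print("flange jig-local",c*d[0]+S*d[1],-S*d[0]+c*d[1])
E
echo '[-0.03,0.011,0,0.08,-0.066,0.0235,0,0.18,-0.102,0.036,0,0.29,-0.138,0.049,0,0.4,-0.174,0.0615,0,0.51,-0.21,0.0745,0,0.62,-0.246,0.087,0,0.73,-0.282,0.1,0,0.84]' | python3 shift.py 0.07 > /dev/null;  python3 d.py .576 -.193 .2 .057
```

```text
flange jig-local 7.455912868607403e-05 0.11217730864529399
t 14.23 pos [ 0.565  -0.0428  0.1944] phi 0.438 F [0.3 0.4 0.3] M [ 0.07  0.03 -0.03] w 0.07 ff 0.0 q6 0.92
  -> tool delta [-0.0538  0.1406 -0.0058] turn 0.3814
```

```bash
echo '[-0.013,0.035,0,0.09,-0.027,0.07,0,0.18,-0.04,0.105,0,0.27,-0.05,0.13,0.02,0.35,-0.05,0.13,0.05,0.37,-0.05,0.13,0.08,0.37,-0.05,0.13,0.08,0.37,-0.05,0.13,0.08,0.37]' | python3 shift.py > /dev/null;  python3 d.py .576 -.193 .07 .057
python3 - <<'E'
from h import *
print(r.tcp_to_tips)
s=r.get_state()
for n in("scene",):
    f=r.grab_frame(n); cv2.imwrite("pics/scene5.png",f[...,::-1])
    k,cs=blobs(f,(16,125,120),(28,255,255),(262,205,320,250),30); print([(cv2.contourArea(c),cv2.boundingRect(c)) for c in cs])
E
```

```text
t 14.9 pos [ 0.5752 -0.1794  0.1139] phi 0.074 F [0.5 0.8 1.2] M [ 0.01  0.04 -0.03] w 0.0702 ff 0.0 q6 1.07
  -> tool delta [0.     0.0137 0.0438] turn 0.0168
0.019
[(242.0, (272, 216, 39, 24))]
```

Run:
```python
from h import *
f=r.grab_frame("top"); cv2.imwrite("pics/top5.png",f[...,::-1]); t0=cv2.imread("pics/top0.png")[...,::-1]
s1=r.grab_frame("scene"); cv2.imwrite("pics/scene6.png",s1[...,::-1]); s0=cv2.imread("pics/scene0.png")[...,::-1]
def up(im,roi,k=8):
    x0,y0,x1,y1=roi; return cv2.resize(np.ascontiguousarray(im[y0:y1,x0:x1]),None,fx=k,fy=k,interpolation=cv2.INTER_CUBIC)
def fits(n,im,roi,mask,z,lab,amin,k=8):
    u=up(im,roi,k); m=mask(u)
    for c in cv2.findContours(m,cv2.RETR_LIST,cv2.CHAIN_APPROX_NONE)[0]:
        a=cv2.contourArea(c)
        if a<amin*k*k or len(c)<5: continue
        (cx,cy),ax,an=cv2.fitEllipse(c); p=((cx+.5)/k-.5+roi[0],(cy+.5)/k-.5+roi[1]); R=cv2.minAreaRect(c); rp=((R[0][0]+.5)/k-.5+roi[0],(R[0][1]+.5)/k-.5+roi[1]) 
        print(lab,"area",round(a/k/k,1),"ell",np.round(onz(n,p,z)[:2],4),np.round(np.array(ax)/k,1),"rect",np.round(onz(n,rp,z)[:2],4),np.round(np.array(R[1])/k,1),round(R[2],1))
hs=lambda u:cv2.cvtColor(u,cv2.COLOR_RGB2HSV)
dark=lambda T:(lambda u:cv2.inRange(cv2.cvtColor(u,cv2.COLOR_RGB2GRAY),0,T))
fits("top",t0,(372,228,402,270),dark(115),.017,"holes top",3)
fits("top",t0,(372,228,402,270),lambda u:cv2.inRange(hs(u),(14,170,140),(30,255,255)),.017,"plate top",200)
fits("scene",s0,(270,214,314,245),dark(95),.017,"holes scene",3)
fits("top",f,(245,230,282,268),dark(110),.046,"bore top",3)
fits("top",f,(245,230,282,268),lambda u:cv2.inRange(hs(u),(0,0,150),(180,60,255)),.046,"stack top",60)
fits("scene",s1,(350,282,406,325),dark(75),.046,"bore scene",3)
print(f[236:262:2,256:272:2].mean(-1).astype(int))
```

```text
holes top area 8.1 ell [ 0.5463 -0.1949] [3.1 3.4] rect [ 0.5463 -0.1949] [3.1 3.1] 90.0
holes top area 59.2 ell [ 0.5764 -0.1932] [8.5 8.9] rect [ 0.5764 -0.1932] [8.8 8.6] 90.0
holes top area 4.6 ell [ 0.6062 -0.1904] [2.  3.4] rect [ 0.6061 -0.1902] [3.3 1.9] 86.4
holes top area 44.3 ell [ 0.5718 -0.2205] [ 1.9 36.9] rect [ 0.5783 -0.2203] [31.1  2.2] 85.9
plate top area 546.2 ell [ 0.5764 -0.1941] [19.4 39.1] rect [ 0.5764 -0.1942] [32.4 17.4] 86.8
holes scene area 5.3 ell [ 0.6054 -0.1895] [1.9 3.6] rect [ 0.6056 -0.1899] [2.1 3.4] 90.0
holes scene area 87.1 ell [ 0.4426 -0.2775] [ 40.7 118.3] rect [ 0.595  -0.1671] [11.4 37.6] 82.3
holes scene area 36.8 ell [ 0.5756 -0.1914] [5.2 9.2] rect [ 0.576  -0.1913] [5.2 9.1] 86.8
holes scene area 3.5 ell [ 0.5458 -0.1932] [1.3 3.5] rect [ 0.5461 -0.1933] [1.4 3.2] 90.0
bore top area 3.1 ell [0.5403 0.1396] [1.6 2.5] rect [0.5401 0.1394] [1.6 2.4] 90.0
bore top area 56.2 ell [0.5683 0.1482] [8.4 8.5] rect [0.568  0.1483] [8.5 8.4] 37.9
bore top area 4.1 ell [0.5996 0.1493] [2.  2.7] rect [0.5995 0.1493] [2.  2.5] 90.0
bore top area 616.
[... 618 characters left out ...]
7 ell [0.59   0.1679] [28.8 51.4] rect [0.5972 0.1787] [24.5 56.2] 83.2
bore scene area 25.7 ell [0.5701 0.1532] [4.2 8.8] rect [0.5705 0.1532] [4.3 9. ] 88.8
bore scene area 3.8 ell [0.5322 0.1744] [1.6 3.8] rect [0.5326 0.1745] [3.9 1.7] 35.8
[[188 185 133  93 161 191 134  49]
 [188 186 142 124 171 191 144  54]
 [189 186 187 190 186 189 158  55]
 [189 188 188 189 186 189 187  61]
 [190 182 125  97 135 183 188  69]
 [189 125  61  66  92 125 189  91]
 [189  89  69  72  72  86 189 112]
 [187 120  64  70  72 113 190 131]
 [180 177 106  79 114 177 193 144]
 [173 192 187 189 192 189 191 153]
 [169 190 188 190 193 188 191 177]
 [161 190 190 167  99 107 190 188]
 [136 189 190 175 134 170 191 189]]
```

Relative positions from the top view: plate centre (0.5764, -0.1935), yaw 0.057; bore (0.5685, 0.148). Moving down over the plate.

```bash
echo '[0,0.007,0.01,0.008,0,0,0.02,0.017,0,0,0.02,0.017,0,0,0.02,0.017]' | python3 shift.py > /dev/null;  python3 d.py .5762 -.193 .022 .057
```

```text
t 15.38 pos [ 0.5769 -0.1801  0.0966] phi 0.057 F [ 0.4 -0.3  0. ] M [-0.02 -0.01  0.01] w 0.0696 ff 0.0 q6 1.08
  -> tool delta [-0.0015  0.0128  0.0746] turn 0.0004
```

```bash
echo '[0,0.007,0.01,0,-0.0015,0.0128,0.03,0,-0.0015,0.0128,0.045,0,-0.0015,0.0128,0.055,0,-0.0015,0.0128,0.06,0,-0.0015,0.0128,0.06,0,-0.0015,0.0128,0.06,0]' | python3 shift.py > /dev/null;  python3 d.py .5762 -.193 .022 .057
```

```text
t 15.97 pos [ 0.5765 -0.1932  0.0368] phi 0.057 F [-0.4  0.1 -0.9] M [-0.02 -0.04 -0.05] w 0.0698 ff 0.0 q6 1.06
  -> tool delta [-0.0003 -0.0002  0.0148] turn -0.0
```

```bash
echo '[0,0,0.005,0,0,0,0.01,0,0,0,0.0148,0,0,0,0.0148,0]' | python3 shift.py > /dev/null;  python3 d.py .5762 -.193 .022 .057
echo '[0,0,0,0,0,0,0,0,0,0,0,0,0,0,0,0,0,0,0,0]' | python3 shift.py 0.03 40;  python3 d.py .5762 -.193 .022 .057
```

```text
t 16.3 pos [ 0.5757 -0.1927  0.0208] phi 0.057 F [ 0.2 -0.3  0.4] M [ 0.01  0.06 -0.02] w 0.0697 ff 0.0 q6 1.06
  -> tool delta [ 0.0005  0.0004 -0.0012] turn -0.0001
time: 16.72
tool_pos: [0.5765, -0.1931, 0.0221]
ee_rot: [1.0, 0.028, 0.0, 0.0]
ft_force: [-0.1, -0.2, 1.9]
width: 0.0448
finger_force: 41.2
t 16.72 pos [ 0.5765 -0.1931  0.0221] phi 0.057 F [-0.1 -0.2  1.9] M [ 0.04  0.   -0.03] w 0.0448 ff 41.2 q6 1.06
  -> tool delta [-0.0003 -0.0001  0.0001] turn -0.0002
```

```bash
echo '[0,0,-0.005,0,0,0,-0.015,0,0,0,-0.03,0,0,0,-0.05,0,0,0,-0.075,0,0,0,-0.1,0,0,0,-0.1,0,0,0,-0.1,0]' | python3 shift.py > /dev/null;  python3 d.py .5682 .1478 .13 .162
python3 - <<'E'
from h import *
for n in("top","scene"):
    f=r.grab_frame(n); cv2.imwrite(f"pics/{n}7.png",f[...,::-1])
f=cv2.imread("pics/scene7.png")[...,::-1]
k,cs=blobs(f,(16,125,100),(28,255,255),(250,150,330,250),30); print([(cv2.contourArea(c),cv2.boundingRect(c)) for c in cs])
s=r.get_state();p=np.array(s["tool_pos"]);print([np.round(proj("scene",[p[0]+a*.045-b*.0025,p[1]+a*.0025+b*.023,p[2]-.005]),1) for a,b in((1,1),(1,-1),(-1,1),(-1,-1))])
E
```

```text
t 17.38 pos [ 0.5769 -0.1933  0.1238] phi 0.057 F [-0.5 -0.1 -1.2] M [-0.03  0.05 -0.02] w 0.0448 ff 41.1 q6 1.06
  -> tool delta [ 0.0107 -0.3411 -0.0068] turn -0.1052
[(90.0, (269, 197, 18, 13)), (33.5, (300, 192, 10, 9))]
[array([279.4, 208.4]), array([267.7, 199.8]), array([309. , 193.8]), array([297.2, 185.8])]
```

The plate is held level where predicted. I carry it to the jig.

```bash
echo '[0.001,-0.025,0,0,0.002,-0.06,0,-0.02,0.0035,-0.1,0,-0.04,0.005,-0.14,0,-0.06,0.006,-0.18,0,-0.07,0.007,-0.22,0,-0.08,0.008,-0.26,0,-0.09,0.009,-0.29,0,-0.1]' | python3 shift.py > /dev/null; echo '[0,-0.02,0,0,0,-0.04,0,0,0,-0.045,0,0,0,-0.045,0,0,0,-0.045,0,0]' | python3 shift.py >/dev/null; python3 d.py .5682 .1478 .10 .162
```

```text
t 18.57 pos [0.5613 0.141  0.1208] phi 0.157 F [ 1.  -0.7 -0.5] M [-0.01 -0.05 -0.03] w 0.0445 ff 41.1 q6 1.53
  -> tool delta [ 0.0079 -0.0056  0.0208] turn -0.0047
```

```bash
echo '[0.004,-0.003,0.01,-0.005,0.008,-0.0056,0.02,-0.005,0.008,-0.0056,0.032,-0.005,0.008,-0.0056,0.04,-0.005,0.008,-0.0056,0.04,-0.005,0.008,-0.0056,0.04,-0.005,0.008,-0.0056,0.04,-0.005]' | python3 shift.py > /dev/null; python3 d.py .5682 .1478 .078 .162
python3 - <<'E'
from h import *
s=r.get_state();p=np.array(s["tool_pos"])
q=.1615;c,S=np.cos(q),np.sin(q); W=lambda x,y,z:[p[0]+c*x-S*y,p[1]+S*x+c*y,z]
for n in("scene","top"):
    f=r.grab_frame(n); cv2.imwrite(f"pics/{n}8.png",f[...,::-1])
    hsv=cv2.cvtColor(f,cv2.COLOR_RGB2HSV)
    zb=p[2]-.0101
    for nm,x in(("+x",.045),("-x",-.045)):
        # profile along plate long axis at centre line/edges, on top face
        for y in(-.012,0,.012):
            xs=np.arange(abs(x)-.012,abs(x)+.0121,.001)*np.sign(x)
            vals=[cv2.getRectSubPix(f,(1,1),tuple(map(float,proj(n,W(a,y,zb+.005)))))[0,0].astype(int).tolist() for a in xs[::2]]
            print(n,nm,y,[f"{abs(a)*1000:.0f}:{v[0]},{v[2]}" for a,v in zip(xs[::2],vals)])
E
```

```text
t 19.15 pos [0.569  0.148  0.0818] phi 0.161 F [-0.   0.3 -1. ] M [-0.03  0.04 -0.05] w 0.0449 ff 41.1 q6 1.53
  -> tool delta [-0.0008  0.0001  0.0038] turn -0.0006
scene +x -0.012 ['33:209,93', '35:210,93', '37:210,93', '39:210,92', '41:208,91', '43:170,75', '45:114,52', '47:94,47', '49:89,51', '51:87,51', '53:88,50', '55:91,52', '57:93,54']
scene +x 0 ['33:123,78', '35:181,86', '37:210,92', '39:212,94', '41:206,91', '43:175,78', '45:123,58', '47:108,76', '49:143,125', '51:181,160', '53:178,157', '55:159,140', '57:104,90']
scene +x 0.012 ['33:212,94', '35:212,94', '37:209,93', '39:213,95', '41:207,92', '43:165,73', '45:117,54', '47:99,48', '49:95,51', '51:91,64', '53:88,76', '55:87,75', '57:87,74']
scene -x -0.012 ['33:43,29', '35:48,35', '37:51,42', '39:50,39', '41:46,33', '43:45,32', '45:45,31', '47:45,32', '49:44,29', '51:43,28', '53:45,31', '55:44,32', '57:44,33']
scene -x 0 ['33:54,46', '35:45,36', '37:43,32', '39:47,33', '41:45,31', '43:44,30', '45:49,39', '47:54,46', '49:56,47', '51:56,45', '53:57,46', '55:56,47', '57:58,48']
scene -x 0.012 ['33:43,29', '35:42,30', '37:44,31
[... 550 characters left out ...]
25', '37:165,126', '39:167,128', '41:170,130', '43:172,132', '45:174,134', '47:177,138', '49:180,140', '51:182,142', '53:184,144', '55:184,144', '57:182,143']
top -x -0.012 ['33:96,77', '35:63,55', '37:61,54', '39:70,59', '41:82,66', '43:96,76', '45:101,79', '47:105,82', '49:107,84', '51:109,85', '53:109,84', '55:110,85', '57:110,85']
top -x 0 ['33:113,88', '35:98,76', '37:87,67', '39:85,66', '41:94,75', '43:104,82', '45:112,88', '47:118,92', '49:124,96', '51:128,99', '53:131,101', '55:134,103', '57:137,106']
top -x 0.012 ['33:236,54', '35:236,54', '37:236,55', '39:236,52', '41:235,59', '43:230,85', '45:217,127', '47:185,150', '49:120,137', '51:72,136', '53:55,152', '55:62,141', '57:88,117']
```

```bash
echo '[-0.0006,0,0.004,0,-0.0006,0,0.008,0,-0.0006,0,0.011,0,-0.0006,0,0.013,0,-0.0006,0,0.013,0]' | python3 shift.py > /dev/null; python3 d.py .5684 .1478 .0561 .162;echo '[0,0,0.0015,0,0,0,0.003,0,0,0,0.003,0,0,0,0.003,0]' | python3 shift.py > /dev/null; python3 d.py .5684 .1478 .0561 .162
```

```text
t 19.67 pos [0.5677 0.1482 0.068 ] phi 0.162 F [-0.3 -1.  -1.2] M [-0.   -0.   -0.04] w 0.0445 ff 41.1 q6 1.53
  -> tool delta [0.0007 0.0005 0.0119] turn -0.0001
t 20.0 pos [0.5681 0.1482 0.0656] phi 0.162 F [ 0.8 -0.2 -1. ] M [0.01 0.01 0.01] w 0.0446 ff 41.1 q6 1.53
  -> tool delta [0.0002 0.0004 0.0095] turn -0.0002
```

The plate's underside is at 55 mm, below the pin tips, with no side force, so both pins are threaded. Continuing down.

```bash
for i in 1 2 3; do echo '[0,0,0.0015,0,0,0,0.003,0,0,0,0.003,0]' | python3 shift.py > /dev/null; python3 d.py .5684 .1478 .0561 .162|head -1; done
```

```text
t 20.25 pos [0.5683 0.148  0.0625] phi 0.162 F [ 1.6 -1.6 -1.8] M [-0.2  -0.14  0.02] w 0.0447 ff 41.1 q6 1.53
t 20.5 pos [0.5683 0.1479 0.0595] phi 0.162 F [ 1.1 -2.9 -1.7] M [-0.32 -0.2   0.03] w 0.045 ff 41.1 q6 1.53
t 20.75 pos [0.5683 0.148  0.0565] phi 0.162 F [ 1.4 -3.2 -0.9] M [-0.52 -0.25  0.02] w 0.0448 ff 41.2 q6 1.53
```

```bash
for i in 1 2; do echo '[0,0,0.0006,0,0,0,0.0006,0]' | python3 shift.py > /dev/null; python3 d.py .5684 .1478 .0561 .162|head -1; done
```

```text
t 20.92 pos [0.5683 0.148  0.0561] phi 0.162 F [ 1.2 -3.9  0.4] M [-0.67 -0.23  0.03] w 0.0445 ff 41.3 q6 1.53
t 21.08 pos [0.5683 0.148  0.0561] phi 0.162 F [ 0.6 -4.2  4.7] M [-0.7   0.01 -0.02] w 0.0447 ff 41.7 q6 1.53
```

Seated with a firm upward reaction at the expected height. Releasing and retreating.

```bash
echo '[0,0,0,0,0,0,0,0,0,0,0,0,0,0,0,0,0,0,0,0]' | python3 shift.py 0.07 40|tail -2; echo '[0,0,-0.005,0,0,0,-0.02,0,0,0,-0.045,0,0,0,-0.08,0,0,0,-0.115,0,0,0,-0.15,0,0,0,-0.15,0]' | python3 shift.py >/dev/null
echo '[-0.02,0.02,0,0,-0.04,0.05,0,0,-0.05,0.09,0,0,-0.05,0.13,0,0,-0.05,0.17,0,0,-0.05,0.2,0,0,-0.05,0.2,0,0,-0.05,0.2,0,0]' | python3 shift.py >/dev/null
python3 d.py .5684 .1478 .0561 .162|head -1
python3 - <<'E'
from h import *
f=r.grab_frame("top"); cv2.imwrite("pics/top9.png",f[...,::-1]); s=r.grab_frame("scene"); cv2.imwrite("pics/scene9.png",s[...,::-1])
k=8
for n,im,roi,z in(("top",f,(240,225,290,272),.051),("scene",s,(340,270,412,335),.051)):
    x0,y0,x1,y1=roi; u=cv2.resize(np.ascontiguousarray(im[y0:y1,x0:x1]),None,fx=k,fy=k,interpolation=cv2.INTER_CUBIC); h=cv2.cvtColor(u,cv2.COLOR_RGB2HSV)
    m=cv2.inRange(h,(14,165 if n=="top" else 120,100),(30,255,255))
    c=max(cv2.findContours(m,cv2.RETR_EXTERNAL,cv2.CHAIN_APPROX_NONE)[0],key=cv2.contourArea); R=cv2.minAreaRect(c)
    B=np.array([onz(n,((b[0]+.5)/k-.5+x0,(b[1]+.5)/k-.5+y0),z)[:2] for b in cv2.boxPoints(R)]); e=[np.linalg.norm(B[i]-B[i-1]) for i in(1,2)]; v=(B[1]-B[0]) if e[0]>e[1] else (B[2]-B[1]); v*=np.sign(v[0])
    print(n,"plate",B.mean(0).round(4),np.round(e,4),"yaw",round(np.arctan2(v[1],v[0]),3),"area",cv2.contourArea(c)/k/k)
for n,im,roi in(("top",f,(205,235,240,270)),):
    x0,y0,x1,y1=roi; h=cv2.cvtColor(np.ascontiguousarray(im[y0:y1,x0:x1]),cv2.COLOR_RGB2HSV); m=cv2.inRange(h,(0,200,90),(6,255,255)); ys,xs=np.nonzero(m); print("handle",len(xs),onz(n,(xs.mean()+x0,ys.mean()+y0),.106))
E
```

```text
width: 0.0701
finger_force: 0.0
t 22.75 pos [ 0.5509 -0.0586  0.2054] phi 0.159 F [-0.   1.5 -1. ] M [0.05 0.03 0.03] w 0.0701 ff 0.0 q6 1.17
top plate [0.5676 0.1487] [0.046  0.0888] yaw 0.165 area 522.234375
scene plate [0.5659 0.1488] [0.1078 0.0543] yaw 0.175 area 731.3515625
handle 44 [0.55015455 0.25532913 0.106     ]
```

```bash
echo '[0,0,0,0,0,0,0,0,0,0,0,0,0,0,0,0]' | python3 shift.py >/dev/null; python3 -c "
from rig import r
print(r.close_job())"
```

```text
the job is handed in; nothing more can be done
None
```

The job is handed in at about 23 s of the 56 s allowed: the pin hangs upright and released near the end of the yellow notch, and the brass plate lies flat on the stack over both guide pins (last pictures: plate within about 2 mm of centre and 0.01 rad of the jig); the verdict was not shown.

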